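Clip the round file into its bench holder

ROBOT

A 6-joint arm with a two-finger parallel gripper is mounted at the origin on the work surface. World frame = base frame: x ahead of the robot, y to its left, z up, the work surface at z = 0. Lengths are in m, angles in degrees, forces in N, time in s.
With the tool pointing down it reaches from about 0.325 to 0.775 m from the base axis. Payload 5.5 kg.
Tool frame: the origin (TCP) lies at the centre of the arm's flange, where the gripper is bolted on; the fingertips stand 182 mm ahead of it and the grasp point (between the pads) lies 163 mm ahead of it; z points along the fingers, y is the direction in which the jaws open and shut (so a half turn about z gives the same grasp; the last joint's range is limited). The gripper opens to 88 mm and grips with 3 to 60 N. Pads are 20 mm wide; open, the fingers measure 115 mm over their backs; the gripper's body (75 mm by 178 mm) begins 61 mm behind the grasp point.
Start: joints at [60.178, 5.22, 70.514, -0, 104.267, -3.249], TCP at [0.268, 0.537, 0.405] pointing down, gripper open.
Joint ranges: [-164.24, 164.24], [-49.07, 125.15], [9.68, 141.18], [-86.29, 266.29], [3.28, 154.24], [-151.56, 151.56]. Speed limits (degrees/s): [147.25, 147.25, 172.46, 180, 180, 180].

INTERFACE

Orientations are given as [roll, pitch, yaw] about the fixed x, y, z axes, in that order (R = Rz(yaw) Ry(pitch) Rx(roll)).
In Python, from station import r gives the robot as it stands. The module is installed in compiled form; this text tells all that it offers. Calls block until the motion is done:
- r.reach(position, orientation): joint-space move of the TCP to a pose.
- r.servo_line(position, rotation=None, speed=0.15): straight line of the TCP; rotation=None keeps the orientation; speed is the mean speed in m/s.
- r.move_joints(angles): joint-space move.
- r.let_go() and r.grab(squeeze=None): open the fingers fully, or close them until they stop; squeeze is the grip in N (None keeps the last).
- r.wait(seconds).
- r.inverse_kinematics(position, orientation): joint angles nearest the present ones, or None.
- r.sense(): the state.
- r.snapshot(name): name is "scene" or "top" or "wrist"; returns a dict with "frame" (400x640x3 uint8, red, green, blue), "fx", "fy", "cx", "cy" (pixels), "R" (3x3) and "t" (3): a world point X has camera coordinates R X + t. Camera axes: x right, y down, z forward; pixel columns grow to the right and rows downward; lengths in m; the calibration is good to about 2 mm. A picture is of the moment at which its call begins. There is no depth.
A pose or a line that the arm cannot do raises r.IKError and nothing moves.
- r.hand_in(): hands the job in, once; it reports no verdict.
The state is a dict: "clock": time; "joints": joint angles; "joint_vel": joint speeds; "joint_torque": joint torques, N m; "tcp_pos": TCP position; "orientation": TCP orientation; "contact_force": force on the tool from outside, world axes, zero at the start; "torque": the same for the moment, N m; "opening": finger opening in m.
Only numpy, scipy, OpenCV 4.12 (cv2) and the standard library are available. Lean on these libraries where they do the work, as an engineer would, in place of code of your own. Each camera call takes 0.05 s, during which the arm holds its last target. There are 200 camera calls.

TASK

The cleaned round file is to be put away: lift it out of the grey tray, lay it flat on the black rubber mat and let go of it. Then take it up again and push it down into the holder, with the blade's red band inside the fork clip and the blue handle in the cradle, past the yellow sprung jaw until the blade is fully home and the jaw has snapped shut above it. Let go of it there, and leave the goggles, sanding block, wax tin and brush where they are.

Things in the scene. Friction and masses are not known exactly. Their poses are not given: they have to be found in the camera images.
- file: round file, 200 mm long, about 0.2 kg. Blue square handle 28 x 28 mm (origin's x -100 to -5 mm), then a coaxial round steel blade of diameter 14 mm (x -5 to 100 mm) with a 10 mm wide red band. Origin: under mid-length, level with the handle's lower face, 14 mm below the long axis; x from handle to blade tip, z up. Centre of mass about x -17 mm: it lies flat on its handle, blade clear of the surface, and does not roll
- file_mid (a point): point on the file's long axis at the middle of its length, 14 mm above the surface it lies on; axes as the file's
- file_handle (a point): point on the file's long axis at the middle of the blue handle, 52.5 mm from file_mid towards the handle end; axes as the file's
- file_band (a point): point on the file's long axis at the middle of the red band on the blade, 25 mm from file_mid towards the blade tip; axes as the file's
- tray: fixed grey tray, 226 x 56 mm, origin under its centre, x along it, z up. The file starts in it, handle to -x. Walls 66 mm high close in the handle (2.5 mm to spare each side) and walls 60 mm high the last 42 mm of the blade, so fingers cannot reach these. Between x -1 and +58 mm its sides are open and the blade can be grasped from above (floor there 6 mm above the bench). The file lifts straight up out of it
- tray_gap (a point): where the middle of the red band lies in the tray, in the open gap, 45 mm above the bench (the file's long axis is level); axes as the tray's
- mat: fixed black rubber mat, 240 x 150 mm, 4 mm thick; origin at the centre of its underside on the bench, x along its length, z up. The middle of the file must come to lie over it
- holder: fixed holder, base 236 x 80 x 10 mm, origin under its centre, x along it towards the blade tip's end, z up. Fork clip at x +10 to +40 mm, 60 mm wide, 112 mm high; handle cradle at x -101 to -75 mm, floor 56 mm above the bench, walls 35 mm apart at the foot, flared, 86 mm high. Room for fingers between and beyond them. The file goes in level along x, handle to -x, from straight above
- seat (a point): in the fork clip's slot (19 mm wide, open at the top, floor 63 mm above the bench): where the middle of the red band lies when the file is fully home, 70 mm above the bench; axes as the holder's
- jaw (a joint): yellow jaw, a flap 26 x 16 x 4 mm across the slot's mouth, hinged at its +y side 25 mm above seat. 0 = shut (level), up to 1.45 rad pushed down into the slot; sprung shut. Pushing the blade past it takes some 5 to 10 N, with up to 10 N sideways to -y. It touches a blade whose axis is 34 mm above seat, lets it by about 7 mm above, then springs shut over it and holds it in
- jaw_tip (a point): free edge of the yellow jaw, 16 mm from its hinge
- goggles_mid (a point): middle of the lenses of the yellow safety goggles (110 x 144 x 55 mm), a bystander
- block_mid (a point): centre of the cork sanding block (70 x 110 x 30 mm), a bystander
- wax_mid (a point): centre of the brass-coloured wax tin (diameter 84 mm, 45 mm high), a bystander
- brush_mid (a point): grip of the bench brush, a bystander
Mind the look-alikes: they are no part of the job. Of the things like the file, leave any that is pink; of the rest the smaller one is meant.

How it is judged:
By the outcome, as a careful person would: the job done as asked, in the order asked, and still so for the second after the job is handed in, with the robot touching nothing.
It also fails if it takes over 53 s, if anything falls off the work surface, if the arm or the gripper's body presses on something with over 40 N, if the wrist force passes 120 N, or if a joint passes its speed limit or range.

## Working session

There is one attempt and no reset: what is moved stays moved. The work goes in short steps, each a Python script; the robot and the scene stay as the last script left them, time stands still between calls to the robot, and variables do not carry over. Pictures are saved under pics/ and viewed, about 8 in all and at most 12, crops included, and the job is handed in when it is done.

```bash
mkdir -p pics; python3 - <<'E'
from station import r
import cv2,numpy as np
for n in ("scene","top"):
    s=r.snapshot(n); cv2.imwrite(f"pics/{n}0.png",s["frame"][...,::-1])
    print(n,s["fx"],s["fy"],s["cx"],s["cy"],np.round(s["R"],4).tolist(),np.round(s["t"],4).tolist())
print(r.sense())
E
```

```text
scene 436.16786638156276 436.16786638156276 316.58908269588756 201.8767724409398 [[0.4246, 0.9053, -0.0089], [0.7121, -0.34, -0.6143], [-0.5591, 0.2545, -0.7891]] [-0.2387, -0.288, 1.4701]
top 485.66993845639945 485.66993845639945 319.98910290097416 202.7341588829609 [[0.0216, -0.9998, -0.0051], [-0.9912, -0.0207, -0.1307], [0.1306, 0.0079, -0.9914]] [-0.0004, 0.5245, 1.5157]
{'clock': 0.1, 'joints': array([ 6.01788385e+01,  5.25912427e+00,  7.05747683e+01, -2.60132091e-03,
        1.04268099e+02, -3.24958791e+00]), 'joint_vel': array([ 0.05560999, -0.14106362, -0.12422687,  0.04036055,  0.0934401 ,
        0.0066248 ]), 'joint_torque': array([ 2.03100477e-03, -4.47855127e+01, -4.07570422e+01,  6.99192728e-02,
        2.84045149e-02, -1.05668596e-04]), 'tcp_pos': array([0.26843053, 0.53666013, 0.40361832]), 'orientation': array([-1.79898030e+02, -3.26328096e-03,  1.53427785e+02]), 'contact_force': array([-0.14856971,  0.10930555, -0.67691671]), 'torque': array([-0.0473298 , -0.02435445,  0.00487551]), 'opening': 0.08764772598837538}
```

View pics/top0.png

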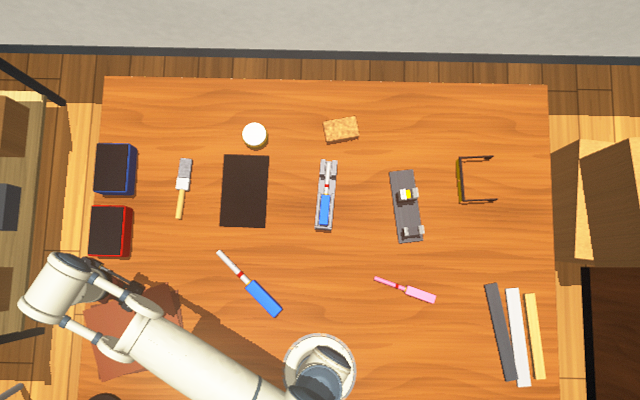

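View pics/scene0.png

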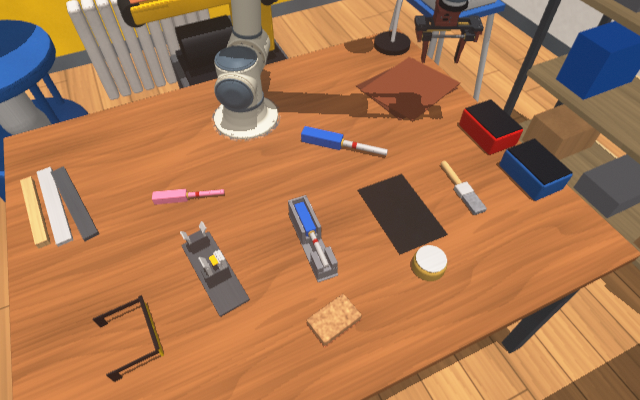

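The top view shows these candidates: 
- a blue file in the tray at (326,200)
- a larger blue file lying loose at (250,285)
- a pink one at (405,290)

The one I want is the smaller blue file, in the tray. Next I'll take a close crop of the tray and holder.

```bash
cat > h.py <<'E'
from station import r
import cv2,numpy as np
def ray(s,px,z):
    R=np.array(s["R"]);t=np.array(s["t"]);C=-R.T@t
    d=R.T@np.array([(px[0]-s["cx"])/s["fx"],(px[1]-s["cy"])/s["fy"],1])
    return C+d*(z-C[2])/d[2]
def proj(s,X):
    c=np.array(s["R"])@np.array(X)+s["t"]; return np.array([s["fx"]*c[0]/c[2]+s["cx"],s["fy"]*c[1]/c[2]+s["cy"]])
E
python3 - <<'E'
from h import *
s=r.snapshot("top")
im=s["frame"][...,::-1]
a=cv2.resize(im[150:240,302:352],None,fx=6,fy=6,interpolation=cv2.INTER_CUBIC)
b=cv2.resize(im[160:250,380:430],None,fx=6,fy=6,interpolation=cv2.INTER_CUBIC)
cv2.imwrite("pics/crop.png",np.hstack([a,b]))
hsv=cv2.cvtColor(im.copy(),cv2.COLOR_BGR2HSV)
def comp(m,name,z,box):
    k=np.zeros_like(m);x0,y0,x1,y1=box;k[y0:y1,x0:x1]=m[y0:y1,x0:x1]
    ys,xs=np.nonzero(k); c=(xs.mean(),ys.mean()); 
    (cc,sz,an)=cv2.minAreaRect(np.c_[xs,ys].astype(np.float32)); print(name,len(xs),np.round(c,1),np.round(sz,1),round(an,1),np.round(ray(s,c,z),4))
    return ray(s,c,z)
blue=cv2.inRange(hsv,(95,120,80),(125,255,255)); red=cv2.inRange(hsv,(0,150,80),(6,255,255))|cv2.inRange(hsv,(172,150,80),(180,255,255))
yel=cv2.inRange(hsv,(24,150,120),(35,255,255)); dark=cv2.inRange(hsv,(0,0,0),(180,255,60))
h=comp(blue,"handle",.059,(302,150,352,240)); b=comp(red,"band",.05,(302,150,352,240))
comp(blue,"bighandle",.03,(210,240,290,325)); comp(red,"bigband",.02,(210,240,290,325))
comp(yel,"jaw",.095,(380,160,430,250)); comp(dark,"mat",.004,(210,145,280,235))
grey=(hsv[...,1]<60).astype(np.uint8)
comp(grey,"tray",.05,(302,150,352,240)); comp(grey,"holder",.03,(380,160,430,250))
print(h,b,np.degrees(np.arctan2(*(b-h)[1::-1])),np.linalg.norm((b-h)[:2]))
E
```

```text
handle 257 [323.9 209.7] [ 8.7 29.6] 5.0 [ 0.4994 -0.0023  0.059 ]
band 9 [326.3 185.3] [2. 3.] 90.0 [ 0.5785 -0.0083  0.05  ]
bighandle 503 [263.2 298.1] [40.3 12. ] 45.0 [0.2212 0.1814 0.03  ]
bigband 23 [240. 274.] [2.8 5.7] 45.0 [0.2937 0.2589 0.02  ]
jaw 34 [407.9 193.4] [7. 4.] 90.0 [ 0.5508 -0.259   0.095 ]
mat 1 [263. 227.] [0. 0.] 0.0 [0.4454 0.1936 0.004 ]
tray 841 [326.1 190.2] [17.  69.8] 5.2 [ 0.5629 -0.0079  0.05  ]
holder 1509 [405.8 205.7] [71.7 26.7] 81.9 [ 0.5211 -0.2635  0.03  ]
[ 0.49942692 -0.00230155  0.059     ] [ 0.57845818 -0.00834888  0.05      ] -4.375643354742768 0.07926228208433579
```

View pics/crop.png

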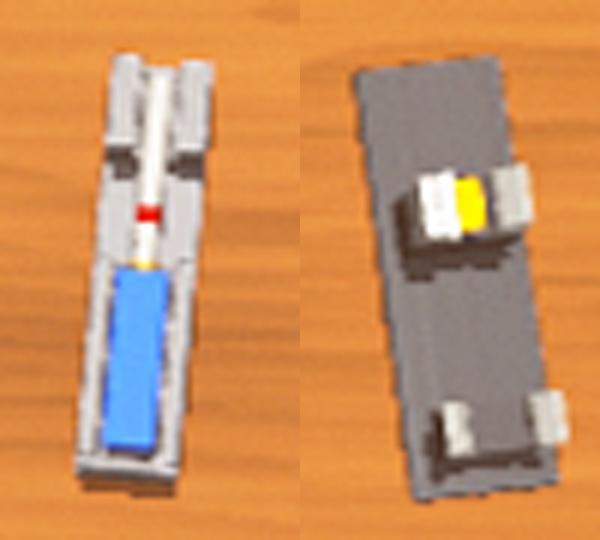

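The crop confirms the choice. The blue file with the red band lies in the tray, with the band at crop (148,213) → px (326.5,185.5). In the right half, the holder has its jaw at (468,205) and the cradle posts at (455,428) and (548,418). Its blade end points up in the image (+x).

```bash
python3 - <<'E'
from h import *
s=r.snapshot("top")
H=np.array([ray(s,p,.01) for p in [(389.2,172),(412.7,169.7),(423,240.5),(399.2,243.3)]])
M=np.array([ray(s,p,.004) for p in [(223.5,155),(269,156),(267,227.3),(220,226)]])
for n,Q in(("holder",H),("mat",M)):
    d=(Q[0]+Q[1]-Q[2]-Q[3])/2
    print(n,Q.mean(0).round(4),"yaw",np.degrees(np.arctan2(d[1],d[0])).round(2),"len",np.linalg.norm(d).round(4),"w",np.linalg.norm((Q[0]+Q[3]-Q[1]-Q[2])/2).round(4))
r.reach([0.565,-0.0075,0.30],[180,0,-4.3])
w=r.snapshot("wrist"); cv2.imwrite("pics/w1.png",w["frame"][...,::-1])
q=r.sense();print(q["clock"],q["tcp_pos"],q["orientation"],q["joints"].round(1),q["contact_force"])
print(proj(w,[.5785,-.0083,.052]),proj(w,[.4994,-.0023,.059]))
E
```

```text
holder [ 0.5227 -0.2676  0.01  ] yaw 7.99 len 0.2334 w 0.0771
mat [0.5628 0.2572 0.004 ] yaw 0.2 len 0.2353 w 0.1514
2.4917 [ 0.56505289 -0.00671353  0.30019664] [-1.79987371e+02 -1.54509025e-02 -4.20886454e+00] [-4.1  0.1 86.4  0.  93.5 90.1] [ 0.45127555  0.56689586 -0.19022286]
[319.68583438 196.07248433] [319.45262777 302.8894902 ]
```

View pics/w1.png

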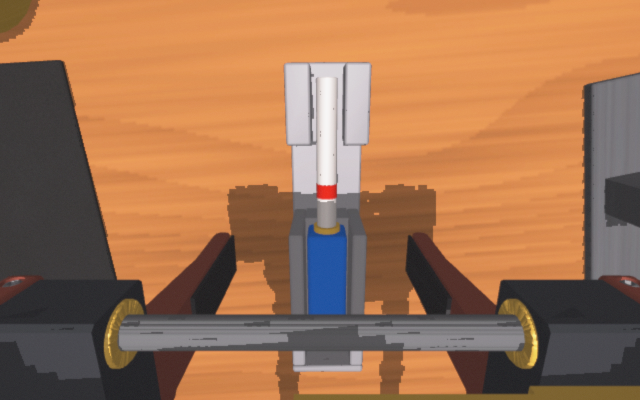

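The wrist view shows the file centred and aligned with the tool: band at (326.8,192), blade tip at (326.5,79), handle between columns 308 and 347. I'll refine the position, then grasp and lift.

```bash
python3 - <<'E'
from h import *
w=r.snapshot("wrist")
b=ray(w,(326.8,192),.052); t=ray(w,(326.5,79),.052); h=ray(w,(327.5,270),.059)
d=(t-b)[:2]; yaw=np.degrees(np.arctan2(d[1],d[0])); print(b,t,h,"yaw",yaw,"len75?",np.linalg.norm(d),"yaw hb",np.degrees(np.arctan2((b-h)[1],(b-h)[0])))
yaw=-4.3; u=np.array([np.cos(np.radians(yaw)),np.sin(np.radians(yaw))])
g=b[:2]-0.010*u; print("grasp",g)
assert abs(g[0]-.567)<.02 and abs(g[1]+.008)<.01
r.servo_line([*g,.30],[180,0,yaw],speed=.1)
r.servo_line([*g,.217],speed=.12)
q=r.sense();print(q["tcp_pos"],q["contact_force"])
r.grab(60)
q=r.sense();print(q["opening"],q["contact_force"],q["tcp_pos"])
r.servo_line([*g,.33],speed=.12)
q=r.sense();print(q["clock"],q["opening"],q["contact_force"],q["torque"])
p=[.5628+.015,.2572,.29]
r.reach(p,[180,0,0])
s=r.snapshot("scene");w=r.snapshot("wrist")
c=np.array(proj(s,[.5628,.2572,.12])).astype(int);print(c)
a=s["frame"][max(c[1]-100,0):c[1]+100,max(c[0]-100,0):c[0]+100,::-1]
a=cv2.resize(a,(400,400))
cv2.imwrite("pics/m1.png",np.hstack([a,cv2.resize(w["frame"][:, 120:520,::-1],(400,400))]))
q=r.sense();print(q["clock"],q["tcp_pos"],q["opening"],q["contact_force"])
E
```

```text
[ 0.58104097 -0.01332075  0.052     ] [ 0.65415822 -0.01810862  0.052     ] [ 0.52562264 -0.00992653  0.059     ] yaw -3.74650323779922 len75? 0.07327385064383003 yaw hb -3.5048294952329293
grasp [ 0.57106911 -0.01257096]
[ 0.57133635 -0.01258199  0.21792253] [-0.01721507 -0.07954258  0.15507529]
0.013139688909718998 [ 0.14038731  0.0995532  -0.67138893] [ 0.57107787 -0.01252397  0.21697117]
5.875 0.01273887611546705 [-0.04359882 -0.78160128 -1.29837129] [ 0.00455787  0.07606873 -0.0222482 ]
[406 183]
7.0333 [0.5783371  0.25559078 0.29050135] 0.012619965480719513 [ 0.31578227  0.88401886 -1.46953356]
```

View pics/m1.png

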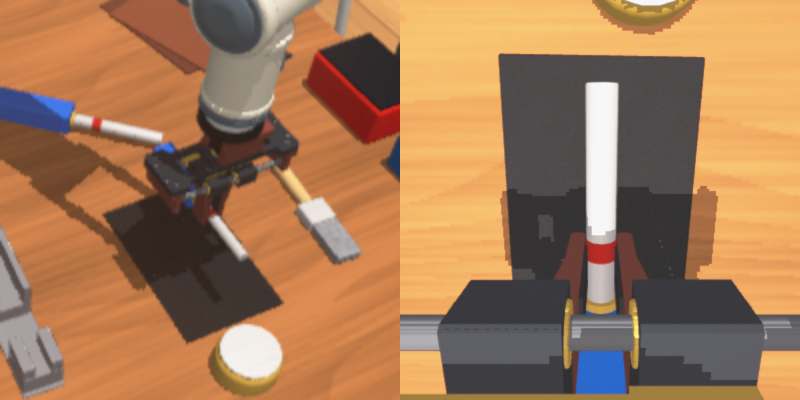

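It's holding. The blade is roughly level and over the mat: the mat's far edge spans 500–704 and the file is at 601. Lowering it now.

```bash
python3 - <<'E'
from h import *
p=[.5778,.2572]
r.servo_line([*p,.205],speed=.1)
z=.205; f0=r.sense()["contact_force"][2]
while z>.1885:
    z-=.003; r.servo_line([*p,z],speed=.04); f=r.sense()["contact_force"][2]; print(round(z,4),round(f-f0,2))
    if f-f0>2.5: break
r.let_go(); q=r.sense();print(q["opening"],q["contact_force"],q["tcp_pos"])
r.servo_line([p[0]-.033,p[1],.30],speed=.15)
r.wait(.3)
w=r.snapshot("wrist");cv2.imwrite("pics/m2.png",w["frame"][...,::-1])
q=r.sense();print(q["clock"],q["tcp_pos"],q["contact_force"])
for X in([.5878,.2572,.025],[.5778-.015,.2572,.018],[.6628,.2572,.018]):print(proj(w,X))
E
```

```text
0.202 0.55
0.199 0.2
0.196 1.09
0.193 0.73
0.19 1.0
0.187 10.06
0.0875662570213996 [ 0.71234075  0.72141636 -0.49847253] [0.57780524 0.25719387 0.18700799]
12.0333 [0.54486243 0.25715602 0.29933513] [-0.20115593 -0.32028048  0.77168706]
[318.45975042 147.13115671]
[318.55065846 178.15606317]
[318.3638662   37.38441373]
```

View pics/m2.png

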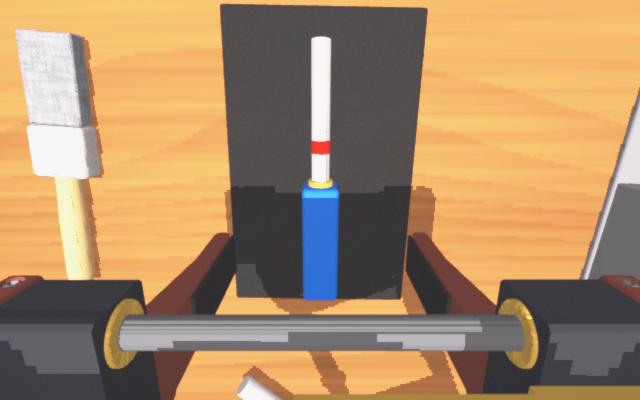

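The file lies flat on the mat and is released: band at (320.5,147.5), where (318.5,147) was predicted, and handle from row 185 to 298. Next I'll take it up again by the handle at file x −16 mm and carry it above the holder.

```bash
python3 - <<'E'
from h import *
p=[.5468,.2572]
r.servo_line([*p,.25],speed=.15)
r.servo_line([*p,.190],speed=.12)
r.grab(60); q=r.sense();print(q["opening"],q["tcp_pos"],q["contact_force"])
r.servo_line([*p,.33],speed=.15)
w=r.snapshot("wrist"); u=np.array([np.cos(np.radians(8)),np.sin(np.radians(8))])
h=np.array([.5227,-.2676])
r.reach([*(h-.016*u),.33],[180,0,8])
r.wait(.3)
w=r.snapshot("wrist");cv2.imwrite("pics/h1.png",w["frame"][...,::-1])
np.savez("h1.npz",**{k:np.array(v) for k,v in w.items()})
q=r.sense();print(q["clock"],q["tcp_pos"],q["orientation"],q["opening"],q["contact_force"],q["torque"])
v=np.array([-u[1],u[0]])
for n,x,y,z in(("clipL0",.01,.03,.112),("clipR0",.01,-.03,.112),("clipL1",.04,.03,.112),("clipR1",.04,-.03,.112),("baseL",.118,.04,.01),("baseR",.118,-.04,.01),("tip",.1,0,.158),("band",.025,0,.165)):
    print(n,proj(w,[*(h+x*u+y*v),z]).round(1))
E
```

```text
0.027714352771279867 [0.54678643 0.25720348 0.18995573] [0.12810095 0.68509419 0.26442415]
17.5083 [ 0.50705086 -0.26948632  0.32997907] [-1.79998053e+02 -9.78029113e-04  8.03503870e+00] 0.027606017819318537 [-0.03331431  0.20824327 -1.93674504] [ 0.00797749  0.16751688 -0.00934216]
clipL0 [268.  189.8]
clipR0 [369.2 189.9]
clipL1 [265.8 138.8]
clipR1 [371.4 138.9]
baseL [268.6  24. ]
baseR [370.   24.2]
tip [317.9  -1.6]
band [317.9 188.1]
```

View pics/h1.png

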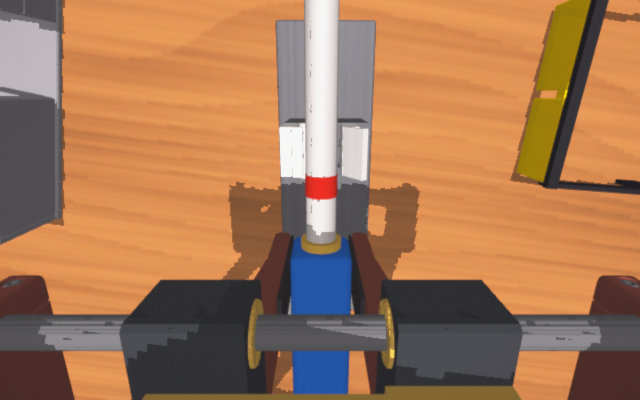

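The file is held aligned, with the band at (321,188). The holder's far base edge at 276–376 (centre 326) is slightly right of the blade. The clip's edges need a zoom.

```bash
python3 - <<'E'
import cv2
a=cv2.imread("pics/h1.png")[5:205,255:395]
cv2.imwrite("pics/h1c.png",cv2.resize(a,None,fx=3,fy=3,interpolation=cv2.INTER_CUBIC))
E
```

```text
(no output)
```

View pics/h1c.png

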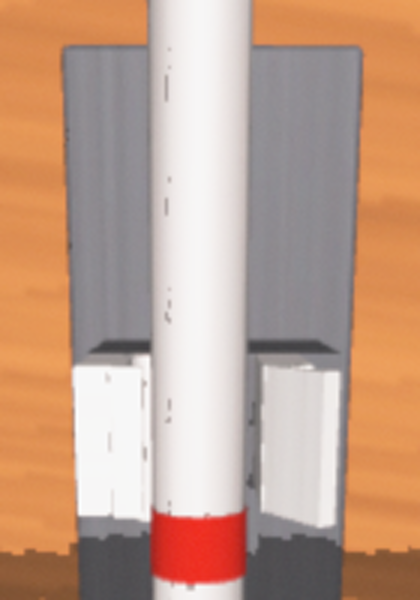

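The crop shows the left post top at 72–140 and the right one at 262–340 (×3 crop), with the slot hidden under the blade. Two sideways-shifted views should show the clip unoccluded.

```bash
python3 - <<'E'
from h import *
u=np.array([np.cos(np.radians(8)),np.sin(np.radians(8))]);v=np.array([-u[1],u[0]])
h=np.array([.5227,-.2676])
out=[]
for i,(dx,dy) in enumerate(((-.06,.055),(-.06,-.055))):
    r.servo_line([*(h+(-.016+dx)*u+dy*v),.33],speed=.2); r.wait(.25)
    w=r.snapshot("wrist"); np.savez(f"v{i}.npz",**{k:np.array(x) for k,x in w.items()})
    c=proj(w,[*(h+.025*u),.10]).astype(int); x0=c[0]-66;y0=max(c[1]-75,0); print(i,c,x0,y0)
    out.append(cv2.resize(w["frame"][y0:y0+150,x0:x0+132,::-1],None,fx=3,fy=3,interpolation=cv2.INTER_CUBIC)[:450])
cv2.imwrite("pics/v.png",np.hstack(out))
print(r.sense()["clock"])
E
```

```text
0 [414  56] 348 0
1 [222  56] 156 0
19.3667
```

View pics/v.png

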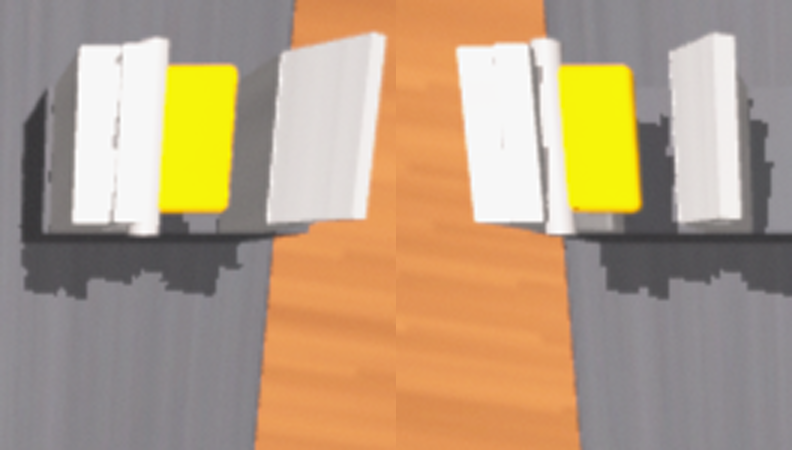

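Both views are clear. The yellow jaw spans 163–237 in view 0 and 162–240 in view 1. The −y post is a flared wing, and the base edges are visible. I'll triangulate these.

```bash
python3 - <<'E'
from h import *
W=[dict(np.load(f"v{i}.npz")) for i in(0,1)]; off=[(348,0),(156,0)]
u=np.array([np.cos(np.radians(8)),np.sin(np.radians(8))]);v=np.array([-u[1],u[0]]);h=np.array([.5227,-.2676])
fr=lambda X:np.round(1000*np.array([(X[:2]-h)@u,(X[:2]-h)@v,X[2]]),1)
px=lambda i,p:(off[i][0]+p[0]/3,off[i][1]+p[1]/3)
def tri(a,b):
    P=[np.diag([1,1,1])@np.array([[w["fx"],0,w["cx"]],[0,w["fy"],w["cy"]],[0,0,1]])@np.c_[w["R"],w["t"]] for w in W]
    X=cv2.triangulatePoints(P[0],P[1],np.array(px(0,a),float).reshape(2,1),np.array(px(1,b),float).reshape(2,1))[:,0]; return X[:3]/X[3]
for n,a,b in(("jawtip far",(237,66),(236,66)),("jawtip near",(230,212),(244,212)),("wing in far",(283,52),(274,52)),("wing in near",(268,220),(281,220)),("wing out far",(385,38),(339,38)),("wing out near",(366,218),(344,218)),("L out far",(80,46),(62,46)),("L out near",(75,222),(80,222))):
    X=tri(a,b);print(n,fr(X))
# known-z version
for n,i,p,z in(("tip v0",0,(233.5,139),.097),("tip v1",1,(240,139),.097),("baseR",0,(295,0),.01),("baseR",0,(255,450),.01),("baseL",1,(149,0),.01),("baseL",1,(184,450),.01)): print(n,fr(ray(W[i],px(i,p),z)))
E
```

```text
jawtip far [43.5 -7.  94.9]
jawtip near [17.5 -7.3 97. ]
wing in far [ 45.4 -14.7  97.1]
wing in near [ 16.  -14.5  97.8]
wing out far [ 45.3 -28.5 108.9]
wing out near [ 15.6 -28.4 110. ]
L out far [ 45.8  23.4 100.2]
L out near [ 15.4  23.1 101.1]
tip v0 [30.6 -6.9 97. ]
tip v1 [30.5 -7.4 97. ]
baseR [ 74.9 -44.4  10. ]
baseR [-41.4 -44.7  10. ]
baseL [74.9 33.6 10. ]
baseL [-41.7  34.1  10. ]
```

The features agree. Clip centre is at x +30.6 where 25 was expected, the base centre is at y −5.3, the slot wall (wing foot) is at y −14.6, and the jaw's top is at z 97. The held blade gives a wrist-camera lateral bias of about 1.55 mm, so the holder sits at my estimate plus (5.3, −3.7) mm with yaw 8°. Inserting with force checks.

```bash
cat >> h.py <<'E'
u=np.array([np.cos(np.radians(8)),np.sin(np.radians(8))]);v=np.array([-u[1],u[0]]);h0=np.array([.5227,-.2676])+.0053*u-.0037*v
E
python3 - <<'E'
from h import *
p=h0-.016*u
r.servo_line([*p,.33],[180,0,8],speed=.2)
r.servo_line([*p,.285],speed=.1)
r.wait(.2); f0=r.sense()["contact_force"]; z=.285
while z>.2405:
    z-=.003 if z>.246 else .0015
    r.servo_line([*p,z],speed=.05); q=r.sense(); f=q["contact_force"]-f0
    print(round(z,4),round(q["tcp_pos"][2],4),np.round([f[:2]@u,f[:2]@v,f[2]],1),q["torque"].round(2))
    if f[2]>45 or np.hypot(*f[:2])>35: print("stop");break
w=r.snapshot("wrist");s=r.snapshot("scene")
c=proj(s,[*h0,.08]).astype(int)
cv2.imwrite("pics/i1.png",np.hstack([w["frame"][:,120:520,::-1],cv2.resize(s["frame"][c[1]-50:c[1]+50,c[0]-50:c[0]+50,::-1],(400,400),interpolation=cv2.INTER_CUBIC)]))
print(q["clock"],q["opening"])
E
```

```text
0.282 0.2818 [0.4 0.3 0.7] [-0.01  0.15 -0.01]
0.279 0.2786 [0.7 0.8 0.4] [ 0.04  0.17 -0.06]
0.276 0.276 [-0.1  0.7 -0.5] [-0.03  0.15  0.03]
0.273 0.2739 [-3.1  1.7  6.4] [0.08 0.31 0.03]
0.27 0.2711 [-2.3  0.6  7.9] [0.14 0.21 0.04]
0.267 0.2687 [-0.9 -0.2  8.3] [ 0.06  0.04 -0.  ]
0.264 0.2661 [-0.8 -1.6  9.5] [-0.14 -0.2  -0.09]
0.261 0.2633 [ 0.1 -2.   8.3] [-0.37 -0.35 -0.05]
0.258 0.2603 [ 0.7 -4.1  8.4] [-0.56 -0.4  -0.13]
0.255 0.2571 [ 1.7 -4.2  7.1] [-0.59 -0.57 -0.16]
0.252 0.2537 [ 1.6 -3.9  4.5] [-0.76 -0.59 -0.17]
0.249 0.2478 [-0.   0.8 -0. ] [0.01 0.2  0.  ]
0.246 0.2449 [ 0.1  0.3 -0.1] [ 0.04  0.17 -0.02]
0.2445 0.2443 [-0.6  0.5  0.2] [-0.06  0.19  0.04]
0.243 0.2429 [-0.3  0.3  0.1] [-0.    0.14  0.01]
0.2415 0.2419 [-0.3 -0.3  2.3] [ 0.02  0.21 -0.  ]
0.24 0.2419 [-2.5  1.6  8.8] [0.34 0.77 0.02]
24.9833 0.027986326438752308
```

View pics/i1.png

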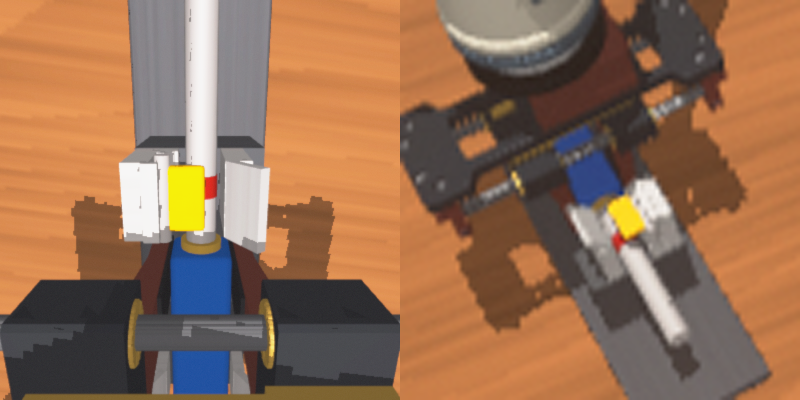

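The jaw snapped through: force dropped from 8 N to 0 at z 0.25, and contact came at 0.2419 (0.242 expected). The picture shows the yellow flap level over the blade at (186,198) with the band beneath it. Now I'll release, retreat and check.

```bash
python3 - <<'E'
from h import *
p=h0-.016*u
r.servo_line([*p,.242],speed=.05)
r.let_go(); r.wait(.3); print(r.sense()["opening"],r.sense()["contact_force"])
r.servo_line([*p,.33],speed=.12)
a=p-.06*u+.0*v
r.servo_line([*a,.33],speed=.2); r.wait(.3)
w=r.snapshot("wrist"); np.savez("e.npz",**{k:np.array(x) for k,x in w.items()})
c=r.snapshot("scene"); cc=proj(c,[*h0,.08]).astype(int)
cv2.imwrite("pics/e.png",np.hstack([w["frame"][:,120:520,::-1],cv2.resize(c["frame"][cc[1]-50:cc[1]+50,cc[0]-50:cc[0]+50,::-1],(400,400),interpolation=cv2.INTER_CUBIC)]))
for n,x,z in(("band",.025,.077),("tip",.1,.077),("tip+5",.1,.082),("handle end",-.005,.084)):
    print(n,[proj(w,[*(h0+x*u+(y-.00155)*v),z]).round(1).tolist() for y in(-.007,.007)],[proj(c,[*(h0+x*u),z]).round(1).tolist()])
q=r.sense();print(q["clock"],q["contact_force"],q["tcp_pos"],cc)
E
```

```text
0.08794386053796988 [-0.46917967  0.21217035 -0.11074125]
band [[332.1, 60.8], [309.8, 60.8]] [[212.5, 265.0]]
tip [[333.5, -80.6], [308.8, -80.7]] [[226.4, 289.2]]
tip+5 [[333.8, -85.1], [308.5, -85.1]] [[226.1, 288.2]]
handle end [[331.9, 110.4], [309.8, 110.4]] [[206.6, 254.4]]
28.4 [0.3965871  0.44588265 0.84303427] [ 0.45366992 -0.28096322  0.32979391] [207 256]
```

View pics/e.png

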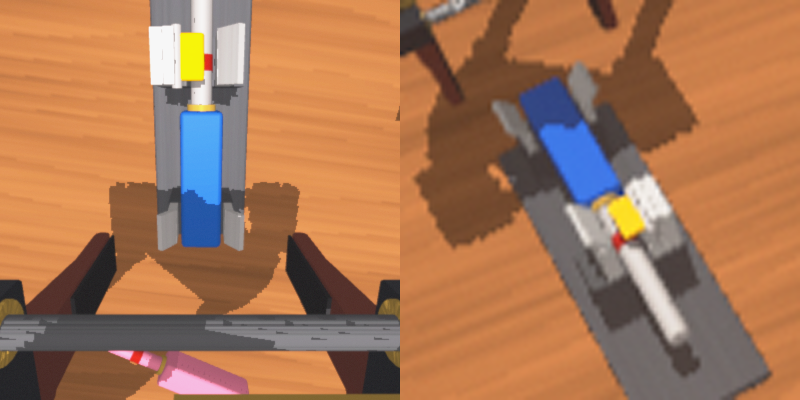

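The handle is in the cradle and the band is at (209,62), against a predicted row of 60.8. The jaw is level over the blade. One last gentle press with closed fingers on the handle (top expected at z 0.084) will confirm it's fully home.

```bash
python3 - <<'E'
from h import *
p=h0-.018*u
r.grab(10)
r.servo_line([*p,.33],speed=.2); r.servo_line([*p,.275],speed=.12); r.wait(.2)
f0=r.sense()["contact_force"]; z=.275
while z>.262:
    z-=.0015; r.servo_line([*p,z],speed=.04); q=r.sense(); f=q["contact_force"]-f0
    print(round(z,4),round(q["tcp_pos"][2],4),f.round(1))
    if f[2]>7: break
r.servo_line([*p,.34],speed=.15)
r.servo_line([*(p-.06*u),.34],speed=.2); r.let_go(); r.wait(.3)
w=r.snapshot("wrist");t=r.snapshot("top")
cv2.imwrite("pics/f.png",np.hstack([w["frame"][:300,170:470,::-1],cv2.resize(t["frame"][80:330,80:520,::-1],(500,300))]))
q=r.sense();print(q["clock"],q["contact_force"])
E
```

```text
0.2735 0.2736 [ 0.5 -0.2  0.3]
0.272 0.2718 [0.6 0.1 0.4]
0.2705 0.2703 [ 1.2 -0.7 -0.3]
0.269 0.2688 [-0.  -0.5  0.6]
0.2675 0.2673 [-0.2  0.2 -0.5]
0.266 0.2664 [ 0.  -0.1  2.5]
0.2645 0.2663 [-1.7  0.8  8.2]
35.6167 [-0.11918568 -0.43387702 -0.48975731]
```

View pics/f.png

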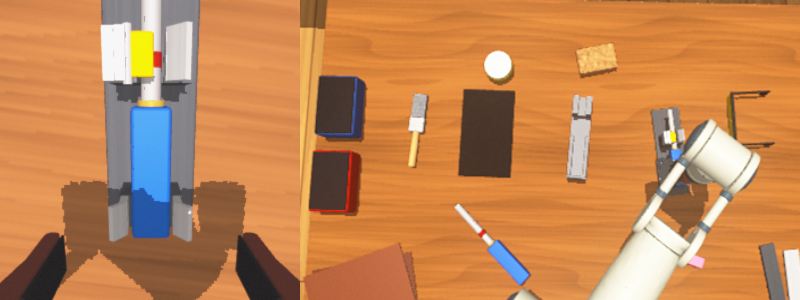

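The handle's top was felt at tool z 0.2663, against 0.266 expected, so the file is fully home. In the picture the jaw is shut at (142,53), the tray is empty, the bystanders are in place and the gripper is clear. Handing in.

```bash
python3 -c "
from station import r
r.hand_in(); print(r.sense()['clock'])"
```

```text
the job is handed in; nothing more can be done
the job is handed in; nothing more can be done
```

The file is put away in the holder and the job is handed in, at about 36 s of the 53 s allowed. I took the smaller blue file out of the tray by its blade, laid it flat on the mat and let go. I then took it up by the handle and pushed it down into the holder, and let go there.

**Last checks:**
- **Jaw:** pushing past it took up to about 9.5 N, then the force dropped to zero. The last picture shows the jaw shut and level above the red band.
- **Fully home:** a gentle 8 N press found the handle's top at tool height 0.2663 m, against 0.266 m expected. I did not touch the blade itself, so its depth rests on that press and the pictures.
- **Surroundings:** the goggles, sanding block, wax tin and brush look unmoved, and the gripper is open and clear.

**Disagreements:** my first estimate of the holder's position from the top camera was off by about 5 mm along it and 4 mm across it. The wrist camera also read about 1.5 mm off sideways. I corrected both before inserting the file.

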